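Unpack a post foot and hold it up for the welder

TASK

Swing both ajar long flaps of the cardboard carton outwards until they lean well back beyond upright, then lift the steel post foot out of it and hold it up in the air, level the way it lay, its underside about ten centimetres above the rim of the carton's walls, touching nothing but the gripper. Finish while still holding it there, steady, for the welder; leave the hammer, spray can and tube offcut alone.

Things in the scene. Friction and masses are not known exactly. Their poses are not given: they have to be found in the camera images.
- carton: Open cardboard carton fixed to the bench: outside 260 (its x) by 200 (its y) by 90 mm high without the flaps, walls and floor 5 mm thick. Origin: centre of its underside, on the bench; its z is up, its y points to the left flap. Two short end flaps already hang down outside its x ends (within 15 mm of the wall). It stands turned by up to 20 degrees.
- flap_left (a joint): Angle of the long flap on the carton's +y side: 0 = closed flat over the mouth, 1.57 = upright, 2.6 rad = stop, leaning outwards. Flap 252 long, 96 deep, 4 mm thick; hinge line along the carton's x at carton y = +100, z = 90 mm. Slightly stiff (under 1 N at the free edge), stays where left. Starts ajar at 0.8 to 1.2: a slot of at least 65 mm between the two free edges.
- flap_right (a joint): The same for the flap on the carton's -y side, hinge line at carton y = -100, z = 90 (mm); it also grows from 0 as the flap opens outwards and starts at 0.8 to 1.2.
- flap_left_edge (a point): Middle of the left flap's free edge, 96 mm from its hinge line.
- flap_right_edge (a point): Middle of the right flap's free edge, 96 mm from its hinge line.
- post_foot: Dark steel, sizes in mm, 0.4 to 0.7 kg, on the carton's floor, its x within 20 degrees of the carton's: tube 120 long (x), 40 wide (y), 50 high, walls 2.5, with an upright square end plate 70 by 70 by 5 welded on its +x end, flush below. Origin: on the underside (5 above the bench at the start), below the balance point, 40 from the plate's inner face, 80 from the open tube end. z is up.
- hammer: Bystander: hammer lying on the bench to the robot's right. Origin near its middle, on the underside.
- spray: Bystander: upright spray can, 58 mm in diameter, 170 mm high, to the robot's left. Origin: centre of its underside.
- offcut: Bystander: short piece of rectangular tube without a plate, 50 by 60 by 30 mm high, on the bench to the robot's left. Origin: centre of its underside.
Not all that is in view belongs to the job. Of the things like the post_foot, leave any that is green or purple; of the rest the larger one is meant.

How it is judged:
On the way:
1. both long flaps swung outwards beyond upright (over 1.7 rad) with the post foot still down in the carton (value of joint each of flap_left, flap_right above 1.7 rad and height (world z) of post_foot below 0.05 m), for 0.2 s.
At the end, for the whole second after the job is handed in: Post foot held in the fingers, underside 150 to 260 mm above the bench (60 to 170 above the rim), within 8 degrees of level, still (under 20 mm/s, 0.1 rad/s), not touching carton, flaps or bystanders; both flaps over 1.6 rad, leaning outwards (height (world z) of post_foot between 0.15 and 0.26 m and angle between post_foot's own z axis and vertical below 0.14 rad and linear speed of post_foot below 0.02 m/s and angular speed of post_foot below 0.1 rad/s and contact force between post_foot and the fingers above 2 N and contact force between post_foot and carton below 0.1 N and contact force between post_foot and hammer below 0.1 N and contact force between post_foot and spray below 0.1 N and contact force between post_foot and offcut below 0.1 N and value of joint each of flap_left, flap_right above 1.6 rad); the arm keeps its last pose, push and grip.
It fails at once if the hammer is moved by more than 30 mm (distance of hammer from where it was at the start of the episode above 0.03 m).
It fails at once if the spray can is moved by more than 30 mm (distance of spray from where it was at the start of the episode above 0.03 m).
It fails at once if the tube offcut is moved by more than 30 mm (distance of offcut from where it was at the start of the episode above 0.03 m).
It also fails if it takes over 64 s, if anything falls off the work surface, if the arm or the gripper's body presses on something with over 40 N, if the wrist force passes 120 N, or if a joint passes its speed limit or range.

ROBOT

A 6-joint arm with a two-finger parallel gripper is mounted at the origin on the work surface. World frame = base frame: x ahead of the robot, y to its left, z up, the work surface at z = 0. Lengths are in m, angles in rad, forces in N, time in s.
With the tool pointing down it reaches from about 0.35 to 0.775 m from the base axis. Payload 5.5 kg.
Tool frame: the origin (TCP) lies midway between the tips of the shut fingers; the grasp point (between the pads) lies 19 mm behind it (bot.grip_depth is the distance from the TCP to the grasp point, in m); z points along the fingers, x is the direction in which the jaws open and shut, and the axes are right-handed (so a half turn about z gives the same grasp; the last joint's range is limited). The gripper opens to 85 mm and grips with 20 to 120 N. Pads are 22 mm wide; open, the fingers measure 114 mm over their backs; the gripper's body (76 mm by 85 mm) begins 54 mm behind the grasp point. The pads swing forward as they close: fully open they stand 13 mm farther back than shut.
Start: joints at [1.083, 0.313, 0.046, 1.304, 0, 1.431], TCP at [0.196, 0.541, 0.231] pointing down, gripper open.
Joint ranges: [-2.76, 2.76], [-0.86, 1.69], [-1.03, 1.26], [-2.2, 2.34], [-1.47, 1.5], [-3.14, 3.14]. Speed limits (rad/s): [2.57, 2.57, 3.14, 3.14, 3.14, 3.14].

INTERFACE

Orientations are given as a 3x3 rotation matrix whose columns are the frame's x, y, z axes.
In Python, from plant import bot, gripper_to, eyes, sign_off, readout gives the robot as it stands. The module is installed in compiled form; this text tells all that it offers. Calls block until the motion is done:
- bot.reach(position, orientation): joint-space move of the TCP to a pose.
- bot.movel(position, rotation=None, rate=0.15, contact_N=None): straight line of the TCP; rotation=None keeps the orientation; rate is the mean speed in m/s. With contact_N (N) it stops when the force on the tool has changed by that much, and returns True; else False.
- bot.movej(angles): joint-space move.
- gripper_to(opening, newtons=None): finger opening in m; newtons is the grip in N (None keeps the last); returns when the fingers have stopped.
- bot.sleep(seconds).
- bot.inverse_kinematics(position, orientation): joint angles nearest the present ones, or None.
- eyes.capture(name): name is "scene" or "top" or "wrist"; returns a dict with "color" (480x640x3 uint8, red, green, blue), "range_z" (480x640 float32, m along the optical axis (not along the pixel's ray), 0 where there is no reading), "intrinsics" (3x3 intrinsics, pixels), "xyz" and "rotation" of the camera in the world. Camera axes: x right, y down, z forward; pixel columns grow to the right and rows downward; lengths in m; the calibration is good to about 2 mm. A picture is of the moment at which its call begins.
A pose or a line that the arm cannot do raises bot.Unreachable and nothing moves.
- sign_off(): hands the job in, once; it reports no verdict.
Readings, each from a call of its own:
- readout.read_time(): time.
- readout.read_q(): joint angles.
- readout.read_qvel(): joint speeds.
- readout.read_joint_efforts(): joint torques, N m.
- readout.read_position(): TCP position.
- readout.read_tool_rot(): TCP orientation.
- readout.read_ft_force(): force on the tool from outside, world axes, zero at the start.
- readout.read_ft_torque(): the same for the moment, N m.
- readout.read_opening(): finger opening in m.
Only numpy, scipy, OpenCV 4.12 (cv2) and the standard library are available. Lean on these libraries where they do the work, as an engineer would, in place of code of your own. Each camera call takes 0.05 s, during which the arm holds its last target. There are 200 camera calls.

## Working session

There is one attempt and no reset: what is moved stays moved. The work goes in short steps, each a Python script; the robot and the scene stay as the last script left them, time stands still between calls to the robot, and variables do not carry over. Pictures are saved under pics/ and viewed, about 8 in all and at most 12, crops included, and the job is handed in when it is done.

```bash
mkdir -p pics; cat > h.py <<'E'
import numpy as np, cv2
from plant import bot, gripper_to, eyes, sign_off, readout
def cap(n,save=None):
    c=eyes.capture(n)
    if save: cv2.imwrite(f'pics/{save}.png',c['color'][:,:,::-1]); np.savez(f'pics/{save}.npz',**c)
    return c
def cloud(c):
    K=c['intrinsics'];z=c['range_z'];v,u=np.mgrid[:z.shape[0],:z.shape[1]]
    p=np.stack([(u-K[0,2])/K[0,0]*z,(v-K[1,2])/K[1,1]*z,z],-1)
    w=p@np.array(c['rotation']).T+c['xyz']; w[z==0]=np.nan
    return w
E
python3 - <<'E'
from h import *
a=cap('top','top0');b=cap('scene','scene0')
for c in(a,b):print(c['xyz'],c['rotation'],c['intrinsics'][0], (c['range_z']==0).mean())
print(readout.read_time())
E
```

```text
[ 0.539525   -0.01603254  1.36998526] [[-2.14487601e-02 -9.97621593e-01  6.55065448e-02]
 [-9.99769477e-01  2.13390125e-02 -2.37466398e-03]
 [ 9.71171084e-04 -6.55423776e-02 -9.97849314e-01]] [556.68955763   0.         318.9642424 ] 0.004033203125
[ 1.16472189 -0.76127212  0.93252951] [[ 0.81499686  0.38266529 -0.43514066]
 [ 0.57940209 -0.54924442  0.60218252]
 [-0.00856423 -0.74289827 -0.66934955]] [446.08956331   0.         326.07225358] 0.004000651041666667
0.1
```

View pics/top0.png

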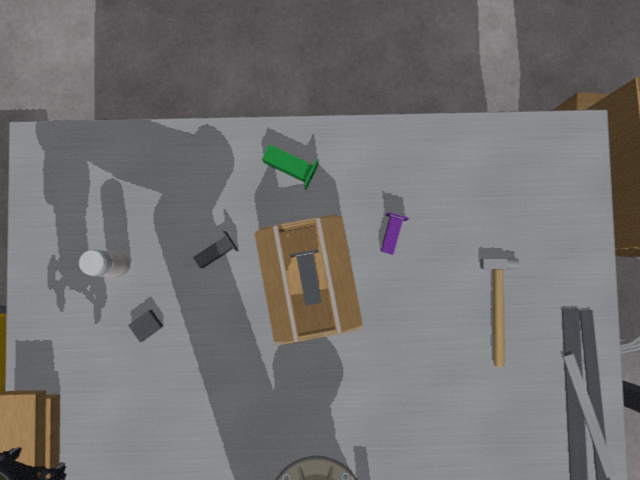

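View pics/scene0.png

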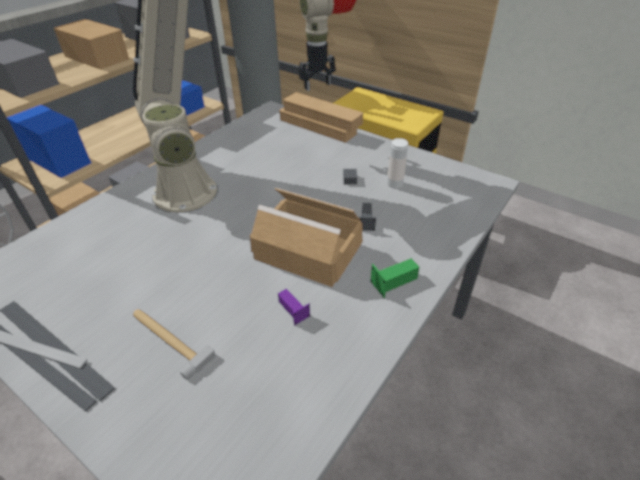

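Candidates for the post foot are the dark one inside the carton at (308,278), a smaller dark one at (215,250), green at (290,163) and purple at (393,233). The one in the carton fits, because it is dark and the larger of the non-green/purple ones. I'll measure it and confirm with a crop.

```bash
python3 - <<'E'
from h import *
c=dict(np.load('pics/top0.npz'));w=cloud(c);im=c['color']
hsv=cv2.cvtColor(im,cv2.COLOR_RGB2HSV)
cv2.imwrite('pics/crop0.png',cv2.resize(im[205:355,185:385,::-1],None,fx=4,fy=4,interpolation=cv2.INTER_CUBIC))
brown=((hsv[...,0]>5)&(hsv[...,0]<25)&(hsv[...,1]>60)).astype(np.uint8); brown[:200]=0;brown[360:]=0;brown[:,:240]=0;brown[:,380:]=0
dark=((hsv[...,2]<85)&(hsv[...,1]<60)).astype(np.uint8)
m=dark.copy();m[:245]=0;m[310:]=0;m[:,:285]=0;m[:,325:]=0
n,l,s,_=cv2.connectedComponentsWithStats(m)
k=1+s[1:,4].argmax();print(s[k]);P=w[l==k];print('foot',np.nanmedian(P,0),np.nanpercentile(P[:,2],[2,10,50,90,98]))
t=P[(P[:,2]>.045)&(P[:,2]<.065)];print('tube top',cv2.minAreaRect(t[:,:2].astype(np.float32)*1000),len(t))
q=P[P[:,2]>.066];print('plate',cv2.minAreaRect(q[:,:2].astype(np.float32)*1000),len(q))
m2=dark.copy();m2[:230]=0;m2[275:]=0;m2[:,:185]=0;m2[:,245:]=0
# other dark: heights
P2=w[(m2>0)&(w[...,2]>.015)];print('other',cv2.minAreaRect(P2[:,:2].astype(np.float32)*1000),P2[:,2].max())
# carton: everything higher 0.08 in region
R=np.zeros_like(m);R[200:360,240:380]=1
B=w[(R>0)&(w[...,2]>.075)];print('carton',cv2.minAreaRect(B[:,:2].astype(np.float32)*1000),np.nanpercentile(B[:,2],[1,50,99]))
for v in range(225,345,10): print(v,[ (u,*(w[v,u]*1000).round().astype(int)) for u in range(250,366,6) if w[v,u,2]>.02])
E
```

```text
[297 254  24  51 693]
foot [0.53973772 0.00649421 0.05506469] [0.04905148 0.05141306 0.05506469 0.05839417 0.06027096]
tube top ((540.0626831054688, 6.916252136230469), (116.1907958984375, 37.556968688964844), 8.541375160217285) 682
plate ((0.0, 0.0), (0.0, 0.0), 0.0) 0
other ((611.8722534179688, 235.40628051757812), (53.59124755859375, 97.17852783203125), 31.412609100341797) 0.06161943261805969
carton ((541.0426025390625, 9.23516845703125), (271.5741882324219, 206.64268493652344), 9.413851737976074) [0.08369342 0.13051759 0.1702981 ]
225 [(280, np.int64(665), np.int64(70), np.int64(93)), (292, np.int64(665), np.int64(42), np.int64(89)), (298, np.int64(665), np.int64(28), np.int64(92)), (304, np.int64(667), np.int64(15), np.int64(62)), (310, np.int64(669), np.int64(1), np.int64(43)), (316, np.int64(657), np.int64(-13), np.int64(163)), (322, np.int64(658), np.int64(-26), np.int64(152)), (328, np.int64(659), np.int64(-40), np.int64(137)), (334, np.int64(661), np.int64(-54), np.int64(116)), (340, np.int64(662), np.int64(-68), np.int64(98))]
235 [(256, np.int64(643), np.int64(124), np.in
[... 5200 characters left out ...]
9), np.int64(-61), np.int64(154)), (346, np.int64(437), np.int64(-74), np.int64(138)), (352, np.int64(436), np.int64(-89), np.int64(122)), (358, np.int64(434), np.int64(-103), np.int64(110))]
335 [(274, np.int64(415), np.int64(87), np.int64(99)), (280, np.int64(417), np.int64(72), np.int64(123)), (286, np.int64(418), np.int64(58), np.int64(138)), (292, np.int64(420), np.int64(44), np.int64(158)), (298, np.int64(410), np.int64(34), np.int64(62)), (304, np.int64(412), np.int64(20), np.int64(85)), (310, np.int64(413), np.int64(6), np.int64(91)), (316, np.int64(413), np.int64(-8), np.int64(94)), (322, np.int64(412), np.int64(-21), np.int64(93)), (328, np.int64(412), np.int64(-35), np.int64(93))]
```

View pics/crop0.png

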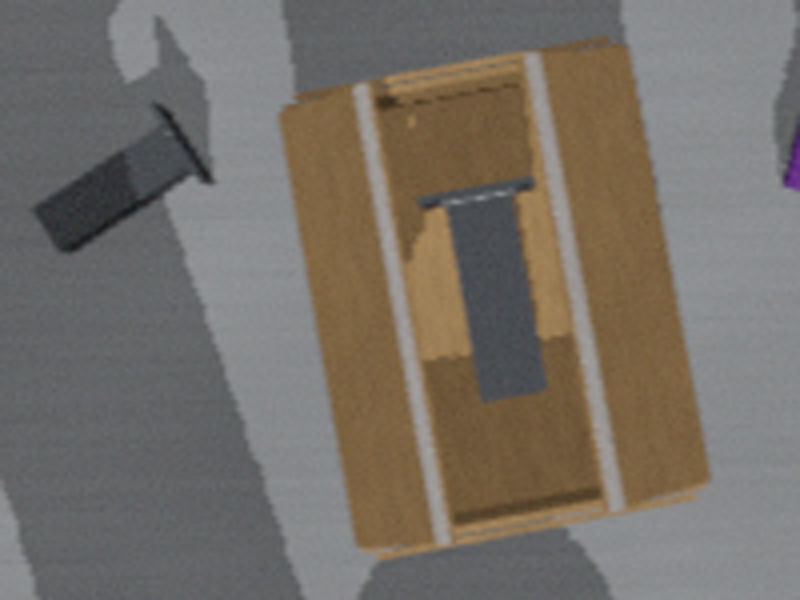

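The crop shows the foot in the carton: plate edge at about (306,252), open end at about (313,304), 116 mm long with a 40 mm tube. The other dark one is clearly smaller (97 mm), so the carton one is the target. Measured tube top is 0.055 m, carton centre (0.541, 0.009) and yaw 9.4°. The flap edges stand near ±42 mm at z about 0.17. All of this agrees with the text. Next I push the flaps with the shut fingers.

```bash
cat >> h.py <<'E'
C=np.array([.541,.009]);YAW=np.radians(9.3)
def R(yaw): # tool down, jaw axis along local y
    x=np.array([-np.sin(yaw),np.cos(yaw),0]);z=np.array([0,0,-1.]);return np.stack([x,np.cross(z,x),z],1)
def cp(x,y,z,yaw=YAW):
    c,s=np.cos(yaw),np.sin(yaw);return np.array([C[0]+c*x-s*y,C[1]+s*x+c*y,z])
E
python3 - <<'E'
from h import *
r=R(YAW)
print(readout.read_tool_rot().round(2) if hasattr(readout.read_tool_rot(),'round') else readout.read_tool_rot())
q=[bot.inverse_kinematics(cp(0,0,.3),s) for s in (r,r@np.diag([-1,-1,1]))];print(q)
if q[0] is None or (q[1] is not None and abs(q[1][5])<abs(q[0][5])): r=r@np.diag([-1,-1,1])
bot.reach(cp(0,0,.3),r); gripper_to(0)
bot.movel(cp(0,0,.137))
for s in(1,-1):
    print(s,bot.movel(cp(0,s*.132,.137),rate=.12,contact_N=20),readout.read_position(),readout.read_ft_force())
    bot.movel(cp(0,0,.137),rate=.2)
gripper_to(.085)
bot.movel(cp(0,0,.32),rate=.2)
cap('wrist','w1');cap('top','top1');cap('scene','scene1');print(readout.read_time())
E
```

```text
[[ 0.34  0.94 -0.  ]
 [ 0.94 -0.34 -0.  ]
 [-0.   -0.   -1.  ]]
[array([-0.13176359,  0.23729452,  0.11088558,  1.44438739,  0.        ,
       -0.29407921]), array([-0.13176359,  0.23729452,  0.11088558,  1.44438739,  0.        ,
        2.84751344])]
1 True [0.53501249 0.05257999 0.13958433] [ 0.78265208 -2.78317888  7.6167944 ]
-1 True [ 0.54942418 -0.03670169  0.13893221] [0.11008348 4.15086187 8.60793391]
8.2083
```

View pics/w1.png

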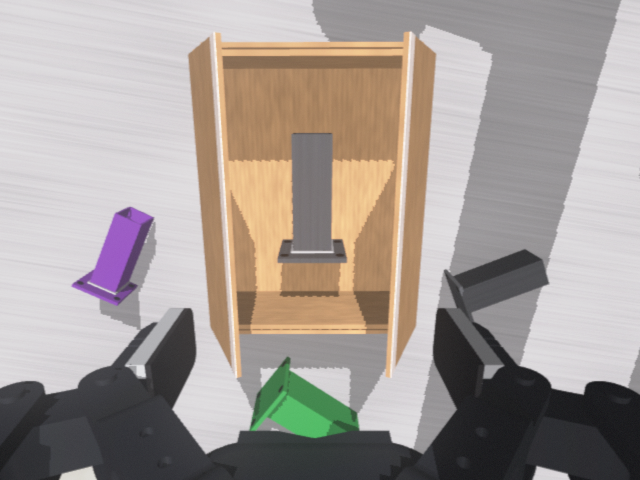

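View pics/scene1.png

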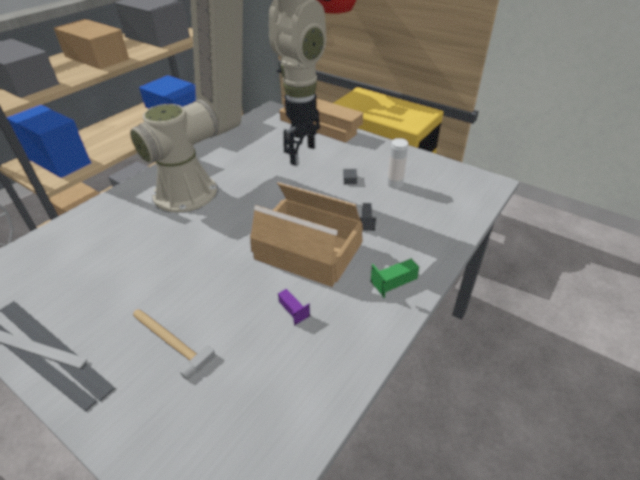

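The flaps moved only part-way: they lean inwards at columns 218 and 408 of the wrist view. The move tripped at about 8 N when the flap edge rode up the finger linkage. I'll retry shallower, so that the fingertips take the contact.

```bash
python3 - <<'E'
from h import *
gripper_to(0)
bot.movel(cp(0,0,.16),rate=.2)
for s in(1,-1):
    print(s,bot.movel(cp(0,s*.155,.16),rate=.1,contact_N=35),readout.read_position(),readout.read_ft_force())
    bot.movel(cp(0,0,.16),rate=.2)
gripper_to(.085)
bot.movel(cp(0,0,.32),rate=.2)
cap('wrist','w2');c=cap('top','top2');print(readout.read_time())
w=cloud(c)
d=w[...,:2]-C;ca,sa=np.cos(YAW),np.sin(YAW);x=d[...,0]*ca+d[...,1]*sa;y=-d[...,0]*sa+d[...,1]*ca;z=w[...,2]
for lo in range(-190,190,10):
    m=(abs(x)>.07)&(abs(x)<.115)&(y>lo/1000)&(y<=lo/1000+.01)&(z>.03)
    if m.sum()>5: print(lo,m.sum(),np.percentile(z[m],[10,50,90]).round(3))
E
```

```text
1 False [0.51609885 0.16154155 0.1599937 ] [-0.79120746 -0.62126384 -0.32187745]
-1 False [ 0.56601286 -0.14349945  0.16007407] [ 0.18650925 -0.12152256 -0.19476497]
17.0083
-170 114 [0.158 0.161 0.164]
-160 215 [0.148 0.154 0.16 ]
-150 208 [0.137 0.142 0.148]
-140 203 [0.125 0.13  0.136]
-130 189 [0.113 0.119 0.125]
-120 190 [0.102 0.107 0.114]
-110 181 [0.09  0.096 0.102]
-100 138 [0.048 0.088 0.093]
-30 34 [0.789 0.794 0.796]
-20 307 [0.767 0.779 0.793]
-10 420 [0.78  0.785 0.79 ]
0 435 [0.788 0.791 0.794]
10 438 [0.793 0.794 0.796]
20 440 [0.794 0.795 0.797]
30 437 [0.794 0.795 0.797]
40 429 [0.792 0.794 0.796]
50 419 [0.787 0.791 0.794]
60 384 [0.778 0.787 0.791]
70 278 [0.77  0.78  0.787]
80 91 [0.766 0.773 0.778]
100 7 [0.097 0.099 0.102]
110 50 [0.102 0.108 0.113]
120 99 [0.112 0.118 0.124]
130 97 [0.123 0.129 0.134]
140 105 [0.134 0.139 0.145]
150 133 [0.145 0.151 0.156]
160 155 [0.155 0.159 0.162]
180 10 [0.035 0.038 0.043]
```

View pics/w2.png

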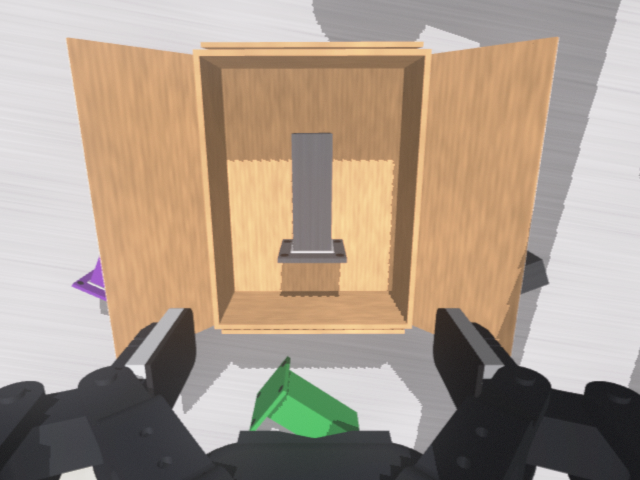

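Both flaps now lean out at about 2.3 rad (slope in the cloud is about 48° from horizontal). The foot lies free at wrist pixels (291–332, 133–262), plate towards the bottom. I'll measure it in the wrist cloud, cross-check against the top view, and then grasp.

```bash
cat > m.py <<'E'
from h import *
c=dict(np.load('pics/w2.npz'));w=cloud(c);hsv=cv2.cvtColor(c['color'],cv2.COLOR_RGB2HSV)
m=(hsv[...,1]<70);m[:120]=0;m[275:]=0;m[:,:262]=0;m[:,362:]=0
P=w[m];P=P[np.isfinite(P).all(1)];print(np.percentile(P[:,2],[2,25,50,75,98]).round(4))
t=P[abs(P[:,2]-.055)<.006]
(cx,cy),(a,b),ang=cv2.minAreaRect((t[:,:2]*1000).astype(np.float32));print('tube',cx,cy,a,b,ang)
q=P[P[:,2]>.068];print('plate',cv2.minAreaRect((q[:,:2]*1000).astype(np.float32)),np.median(q,0))
E
python3 m.py
```

```text
[0.0214 0.0544 0.0551 0.0558 0.0753]
tube 539.17431640625 6.488426208496094 120.3239517211914 68.5657958984375 9.506099700927734
plate ((599.9417724609375, 17.096338272094727), (5.441170692443848, 68.53614044189453), 9.349980354309082) [0.59945506 0.01717727 0.07461652]
```

Top and wrist views agree to about 2 mm: origin at (0.558, 0.010), yaw 9.4°, tube top at 0.055 and plate top at 0.075. I'll grasp now.

```bash
python3 - <<'E'
from h import *
r=R(np.radians(9.4)); g=np.array([.5555,.0098])
if r[:,0]@np.array(readout.read_tool_rot())[:,0]<0: r=r@np.diag([-1,-1,1])
bot.movel([*g,.32],r,rate=.2)
bot.movel([*g,.12],r,rate=.2)
hit=bot.movel([*g,.014],r,rate=.08,contact_N=25)
print(hit,readout.read_position(),readout.read_ft_force())
if not hit:
    gripper_to(0,80); print('open',readout.read_opening())
    bot.movel([*g,.05],rate=.05); print(readout.read_opening(),readout.read_ft_force())
    bot.movel([*g,.199],rate=.08); bot.sleep(.5)
    print(readout.read_opening(),readout.read_ft_force(),readout.read_ft_torque())
    cap('wrist','w3');cap('scene','s3');cap('top','t3')
print(readout.read_time())
E
```

```text
False [0.55602259 0.00975377 0.01457157] [0.55293899 0.2902723  1.28071912]
open 0.03936613713093368
0.03943913508033967 [ 0.6673784   0.33631395 -6.71463356]
0.03928218414550549 [ 0.46242919  0.70524393 -6.66262305] [-0.0434787   0.02399274 -0.0272783 ]
23.9
```

View pics/s3.png

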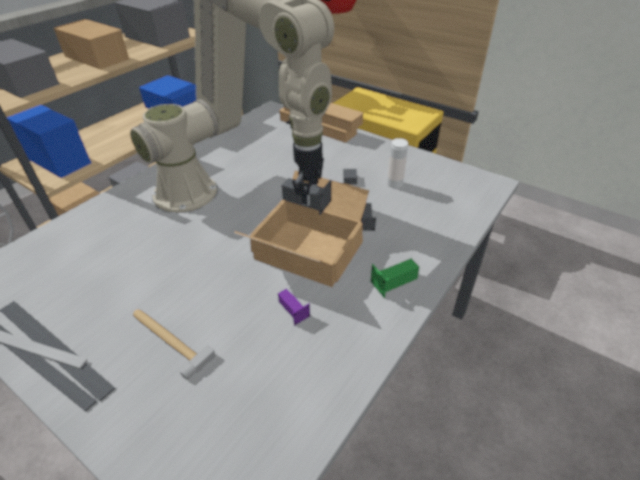

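View pics/w3.png

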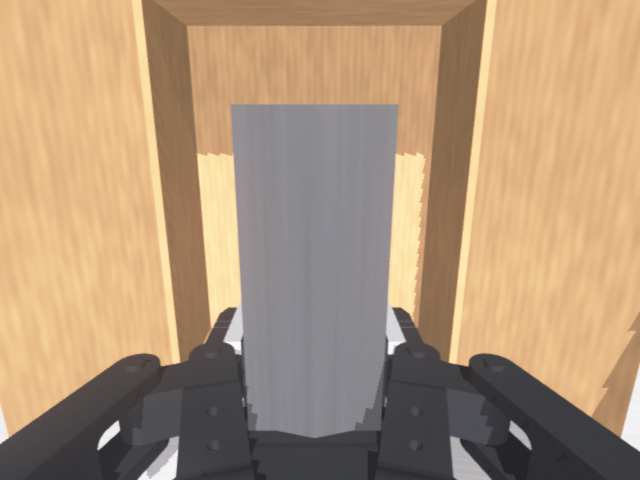

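The foot is held (opening 39 mm, about 7 N of weight) and clear of the carton. The wrist view shows the tube at (232–397, 104–435). I'll check the level and height numerically.

```bash
python3 - <<'E'
from h import *
bot.sleep(.5)
w=cloud(cap('wrist'));P=w[120:300,255:375].reshape(-1,3);P=P[np.isfinite(P).all(1)]
A=np.c_[P[:,:2]-P[:,:2].mean(0),np.ones(len(P))];s=np.linalg.lstsq(A,P[:,2],rcond=None)[0]
print('tilt deg',np.degrees(np.arctan(np.hypot(*s[:2]))),'top z',s[2],'underside',s[2]-.05)
w=cloud(cap('top'));d=w[...,:2]-C;ca,sa=np.cos(YAW),np.sin(YAW);x=d[...,0]*ca+d[...,1]*sa;y=-d[...,0]*sa+d[...,1]*ca;z=w[...,2]
for sg in(1,-1):
    m=(abs(x)<.11)&(sg*y>.112)&(sg*y<.16)&(z>.09)&(z<.19);k=np.polyfit(sg*y[m],z[m],1)[0];print(m.sum(),'flap',np.pi-np.arctan(k))
print(np.abs(readout.read_qvel()).max(),readout.read_opening(),readout.read_ft_force(),readout.read_time())
E
```

```text
tilt deg 0.11571002353504496 top z 0.23947793966634162 underside 0.18947793966634163
1990 flap 2.302000050468408
2354 flap 2.2829308634753547
0.0018864171970902988 0.039525327491081 [ 0.09917798 -0.44167752 -7.21816807] 24.5
```

```bash
python3 -c "
from h import *
sign_off();print(readout.read_time())"
```

```text
the job is handed in; nothing more can be done
the job is handed in; nothing more can be done
```

I swung both long flaps outwards with the shut fingers, gripped the post foot across its tube near the balance point, lifted it straight up and handed the job in at about 24.5 s. `sign_off()` gives no verdict, so the result is not confirmed.

**Last checks before handing in:**

| Check | Measured |
|---|---|
| Flaps | about 2.30 rad (left) and 2.28 rad (right) |
| Foot underside | 0.189 m, about 99 mm above the rim |
| Tilt | 0.1° from level |
| Grip | 39.5 mm opening, carrying about 7 N |
| Arm speed | at most 0.002 rad/s |

The foot is clear of the carton in the wrist view, and the scene view shows no sign of the hammer, spray can or offcut having moved, though I did not measure them. All the position measurements agreed to about 2 mm.

**What went wrong:** the first push on each flap stopped early on the force guard, probably because the flap edge rode up the finger linkage. A shallower second push opened both fully.

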